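Roll the blue capacitor into its test pocket

TASK

Pick up the orange paddle by its white handle and, with it, gently roll the blue capacitor along its lane of the aluminium track until it drops into the black test pocket at the closed end. Do not touch the capacitor with the gripper, do not lift it or knock it along fast, and leave the black capacitor where it lies. Finally stand the paddle upright on the green bench, off the track, and let go.

Things in the scene. Friction and masses are not known exactly. Their poses are not given: they have to be found in the camera images.
- track: Fixed metal track 300 x 130 mm, two lanes. Origin: underside centre; x along the lanes to the closed end, z up. Lanes 56 wide, centred at y = +31 and -31; walls 6 thick, tops at z = 24. Level floor at z = 12 from x = -150 (open) to 94, then a 5 mm step down into the black pocket, floor z = 7, to an end wall at x = 140 (10 thick, top z = 40). There a capacitor's axis is at z = 25, x 105 to 122.
- blue_cap: Capacitor to roll: cylinder 36 mm across, 50 long, about 70 g, blue with white stripes. Origin at its centre; y is its axis, level across the lane (x, z turn as it rolls). Rests on the floor of either lane, axis at height 30 mm, centre 20 to 70 mm from the track's centre on the open-end side. Rolls at a light push and stops within a few mm when no longer pushed; 3 mm clearance to each lane wall.
- black_cap: Like capacitor, 36 mm across, 50 long, black with gold stripes, in the other lane; same axes. Leave it alone.
- paddle: Hand paddle standing upright on the bench, 125 mm tall, about 160 g. Origin: underside centre; z up. Orange head 32 (x) x 46 (y) x 42 high; its flat 46 wide faces, +x and -x alike, do the pushing; with y across the lane it has 5 mm to spare each side. White handle, 20 x 20 square on the centreline, z = 42 to 125. The spot where it starts is open bench, clear of the track.
There are look-alikes about, which are no part of the job. What is shaped like the paddle but turquoise or yellow is not meant.

How it is judged:
By the outcome, as a careful person would: the job done as asked, in the order asked, and still so for the second after the job is handed in, with the robot touching nothing.
It also fails if it takes over 51 s, if anything falls off the work surface, if the arm or the gripper's body presses on something with over 40 N, if the wrist force passes 120 N, or if a joint passes its speed limit or range.

ROBOT

A 6-joint arm with a two-finger parallel gripper is mounted at the origin on the work surface. World frame = base frame: x ahead of the robot, y to its left, z up, the work surface at z = 0. Lengths are in mm, angles in rad, forces in N, time in s.
With the tool pointing down it reaches from about 350 to 875 mm from the base axis. Payload 4.2 kg.
Tool frame: the origin (TCP) lies midway between the tips of the shut fingers; the grasp point (between the pads) lies 19 mm behind it (arm.grasp_offset is the distance from the TCP to the grasp point, in mm); z points along the fingers, y is the line along which they close (so a half turn about z gives the same grasp; the last joint's range is limited). The gripper opens to 87 mm and grips with 3 to 60 N. Pads are 19 mm wide; open, the fingers measure 117 mm over their backs; the gripper's body (75 mm by 190 mm) begins 51 mm behind the grasp point.
Start: joints at [1.44, 0.385, 0.008, 0, -1.194, -0.259], TCP at [237.469, 578.107, 222.55] pointing down, gripper open.
Joint ranges: [-3.14, 3.14], [-1.21, 2.06], [-1.07, 1.41], [-3.16, 2.05], [-2.99, -0.16], [-3.1, 3.1]. Speed limits (rad/s): [2.79, 2.79, 3.14, 3.14, 3.14, 3.14].

INTERFACE

Orientations are given as a unit quaternion [w, x, y, z].
In Python, from rig import arm gives the robot as it stands. The module is installed in compiled form; this text tells all that it offers.
- The arm moves only by the tool drive_tool, never from a script. Its argument "motion" is a list of rows, each a list of 3 entries, a list of its own where there are three numbers: the shift along the tool's x, y, z in cm, then the turn, a rotation vector about the tool's x, y, z in degrees, then the opening, from 0 (shut) to 1 (fully open). A call has 1 to 12 rows; each row shifts and turns the commanded pose from where the row before left it, along the tool's axes as they then stand; what a row does not reach is not made up. A row lasts 1/8 s, in which the tool goes at most 62.5 mm and 10.7 degrees, less where a joint would pass 70% of its speed; a pose out of reach is approached as far as the arm can. A call is refused whole if a number of a shift passes 6.25 or a number of a turn 10.7, either way. A call with a gripper value outside its range is refused whole. The fingers move at their own pace and stop on an object; "force" is the grip in N (left out, the last holds). Time passes only in rows, so rows that do not move let the fingers close. It gives the time, the measured TCP pose, the force, the opening and the grip force at its end, in the units of the state.
- arm.get_obs(): the state, without advancing time (a new reading comes with each control period).
- arm.grab_frame(name): name is "scene" or "top"; returns a dict with "image" (384x512x3 uint8, red, green, blue), "range_z" (384x512 float32, mm along the optical axis (not along the pixel's ray), 0 where there is no reading), "intrinsics" (3x3 intrinsics, pixels), "k1" (the pictures are not rectified: a ray, as slopes to the right and down, at radius r is drawn at 1 + k1 r^2 times it, then the intrinsics apply), "R" (3x3) and "t" (3): a world point X has camera coordinates R X + t. Camera axes: x right, y down, z forward; pixel columns grow to the right and rows downward; lengths in mm; the calibration is good to about 2 mm. A picture is of the moment at which its call begins.
- arm.sign_off(): hands the job in; it is judged then, once.
The state is a dict: "t": time; "q": joint angles; "joint_velocities": joint speeds; "joint_torque": joint torques, N m; "tcp_pos": TCP position; "tool_rot": TCP orientation; "contact_force": force on the tool from outside, world axes, zero at the start; "moment": the same for the moment, N m; "opening": opening from 0.0 (shut) to 1.0 (fully open); "grasp_force": force on a finger pad.
Only numpy, scipy, OpenCV 4.12 (cv2) and the standard library are available. Lean on these libraries where they do the work, as an engineer would, in place of code of your own. Each camera call takes 0.05 s, during which the arm holds its last target. There are 200 camera calls.

## Working session

There is one attempt and no reset: what is moved stays moved. The work goes in short steps, Python scripts to look and compute and a tool call to move; the robot and the scene stay as the last step left them, time stands still between calls to the robot, and variables do not carry over. Pictures are saved under pics/ and viewed, at most 10 in all, crops included, and the job is handed in when it is done.

Besides the shell and the picture viewer there is one more tool, called after "Emit:" as name(argument=value, ...) on one line, values as JSON. drive_tool: Moves the arm, as the interface text tells. Its arguments: {"type":"object","properties":{"motion":{"type":"array"},"force":{"type":"number"}},"required":["motion"]}

```bash
mkdir -p pics; cat > h.py <<'E'
import numpy as np, cv2
from rig import arm
def grab(n):
    f=arm.grab_frame(n); np.savez(f'{n}.npz',**{k:np.array(v) for k,v in f.items()}); return f
def load(n): return dict(np.load(f'{n}.npz'))
def rays(f,uv):
    K=f['intrinsics']; d=np.zeros(5); d[0]=f['k1']
    p=cv2.undistortPoints(np.float64(uv).reshape(-1,1,2),K,d).reshape(-1,2)
    return np.c_[p,np.ones(len(p))]
def onplane(f,uv,z):
    r=rays(f,uv)@f['R']; c=-f['R'].T@f['t']
    return c+r*((z-c[2])/r[:,2])[:,None]
def depthpts(f,mask):
    v,u=np.nonzero(mask&(f['range_z']>0))
    return (rays(f,np.c_[u,v])*f['range_z'][v,u][:,None]-f['t'])@f['R']
E
python3 - <<'E'
from h import *
for n in ('scene','top'):
    f=grab(n); cv2.imwrite(f'pics/{n}0.png',f['image'][:,:,::-1]); print(n,-f['R'].T@f['t'],f['k1'])
print(arm.get_obs(),arm.grasp_offset)
E
```

```text
scene [1003.62421935  -67.14512649  665.17141606] -0.01354413788159972
top [ 399.83980719 -126.47297368  933.99849975] -0.000714752309027984
{'t': 0.1, 'q': array([ 1.43961156e+00,  3.85478492e-01,  6.78820310e-03, -4.41426802e-04,
       -1.19401462e+00, -2.58587676e-01]), 'joint_velocities': array([ 0.00038155, -0.00190133,  0.00221234,  0.00014111, -0.00094268,
       -0.00132667]), 'joint_torque': array([ 5.62977982e-05, -3.91687167e+01,  1.87935483e+01,  4.23193887e+00,
        1.34487479e-02, -7.54532948e-05]), 'tcp_pos': array([237.27256461, 577.63409917, 221.57881073]), 'tool_rot': array([ 9.65415495e-04,  9.81053475e-01, -1.93734679e-01, -1.43988807e-04]), 'contact_force': array([-0.12757344,  0.29463477, -0.48192907]), 'moment': array([-0.01304971, -0.00699224,  0.01686407]), 'grasp_force': 0.0, 'opening': 0.9951868729033916} 18.700000000000003
```

View pics/scene0.png

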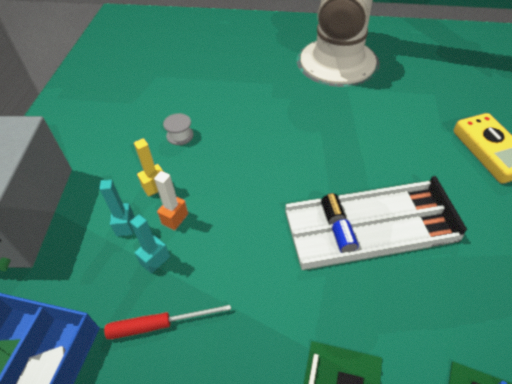

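View pics/top0.png

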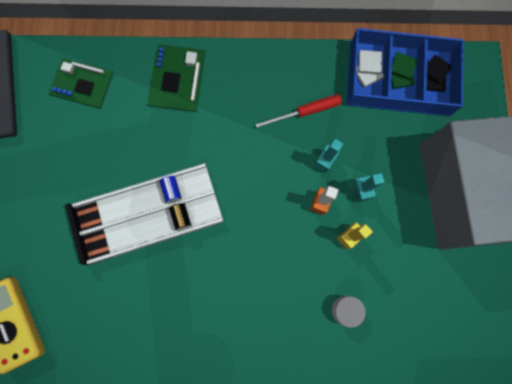

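Scene view: the orange paddle with the white handle is at about (172,205), turquoise look-alikes are at (117,210) and (150,245), and a yellow one is at (149,168). In the top view these are orange (324,200), turquoise (330,153) and (369,186), yellow (354,235). Only the orange one with a white handle fits the description. The blue capacitor is at top (171,189), in the lane further from the robot, and the black one is at (180,216). The pocket end is at top (80,232).

```bash
python3 - <<'E'
from h import *
S=load('scene');T=load('top')
c=np.hstack([cv2.resize(S['image'][130:280,90:210],(480,600)),cv2.resize(T['image'][135:255,290:350],(300,600))])
cv2.imwrite('pics/crop.png',c[:,:,::-1])
for n,f,box in(('scene',S,(130,280,90,210)),('top',T,(135,255,290,400))):
    h=cv2.cvtColor(f['image'],cv2.COLOR_RGB2HSV).astype(int); H,Sa,V=h[...,0],h[...,1],h[...,2]
    roi=np.zeros(H.shape,bool);roi[box[0]:box[1],box[2]:box[3]]=1
    o=(H<12)&(Sa>130)&(V>80)&roi; w=(Sa<60)&(V>110)&roi
    for nm,m in(('orange',o),('white',w)):
        p=depthpts(f,m); v,u=np.nonzero(m)
        print(n,nm,m.sum(),u.mean(),v.mean(),np.percentile(p,[2,50,98],axis=0).round(1).tolist())
        if nm=='orange':
            t=p[(p[:,2]>39)&(p[:,2]<46)]
            print(' headtop',len(t),t.mean(0),cv2.minAreaRect(t[:,:2].astype(np.float32)))
        else:
            t=p[p[:,2]>118]; print(' handletop',len(t),t.mean(0), cv2.minAreaRect(t[:,:2].astype(np.float32)) if len(t)>3 else '')
            t=p[(p[:,2]>60)&(p[:,2]<115)]; print(' handle',len(t),t.mean(0) if len(t) else '')
    b=(H>105)&(H<130)&(Sa>130)&(V>60)
    b[:, 230:]&=(n=='scene'); 
    if n=='top': b[:150]=0
    else: b[:,:300]=0;b[280:]=0
    p=depthpts(f,b);v,u=np.nonzero(b);print(n,'blue',b.sum(),u.mean(),v.mean(),p.mean(0),p.max(0),cv2.minAreaRect(p[:,:2].astype(np.float32)))
# track from top: white/light points in roi w/ depth 5..45
f=T;roi=np.zeros((384,512),bool);roi[155:275,60:230]=1
p=depthpts(f,roi); 
t=p[(p[:,2]>8)&(p[:,2]<45)]; r=cv2.minAreaRect(t[:,:2].astype(np.float32)); print('track',len(t),r,cv2.boxPoints(r).tolist())
e=p[(p[:,2]>35)&(p[:,2]<44)];print('end',len(e),cv2.minAreaRect(e[:,:2].astype(np.float32)))
E
```

```text
scene orange 79 175.53164556962025 213.39240506329114 [[547.6, -319.3, 9.2], [564.2, -292.9, 32.9], [581.7, -284.3, 45.1]]
 headtop 28 [ 559.24858786 -294.61293385   42.13095002] ((561.783447265625, -301.89971923828125), (22.72356414794922, 35.4276123046875), 68.48832702636719)
scene white 820 169.76341463414633 171.6341463414634 [[333.9, -372.2, 0.9], [556.4, -308.8, 69.2], [568.3, -292.5, 125.5]]
 handletop 136 [ 558.77168875 -303.30731066  123.65778934] ((557.4830932617188, -303.9600830078125), (20.564834594726562, 20.179349899291992), 64.6297836303711)
 handle 296 [ 562.6116844  -301.00967939   88.8591047 ]
scene blue 282 341.9326241134752 234.354609929078 [584.25356189  10.52504066  42.97406495] [607.71683008  37.06091569  49.9163562 ] ((574.3411865234375, 12.70077896118164), (62.76747131347656, 31.554729461669922), 18.426183700561523)
top orange 109 318.79816513761466 202.36697247706422 [[532.0, -310.2, 27.9], [546.2, -293.7, 41.9], [575.5, -283.6, 45.4]]
 headtop 96 [ 551.19936192 -295.36067532   42.28771011] ((554.1893310546875, -301.9215393066406), (28.638227462768555, 43.00
[... 292 characters left out ...]
586914), 69.81258392333984)
 handle 6 [ 553.08385565 -301.34284446   93.04685969]
top blue 216 170.01388888888889 188.0648148148148 [579.1120674   15.46630067  43.77277388] [605.35380238  36.89326037  50.37434789] ((578.9466552734375, 16.906272888183594), (47.7161750793457, 31.5749454498291), 17.705480575561523)
track 7934 ((529.7671508789062, 70.04666900634766), (130.97637939453125, 300.49749755859375), 17.918508529663086) [[421.2293395996094, 192.85923767089844], [513.6815795898438, -93.06262969970703], [638.304931640625, -52.765899658203125], [545.8527221679688, 233.15597534179688]]
end 636 ((519.41943359375, 100.71589660644531), (130.0087127685547, 235.58798217773438), 17.76386833190918)
```

View pics/crop.png

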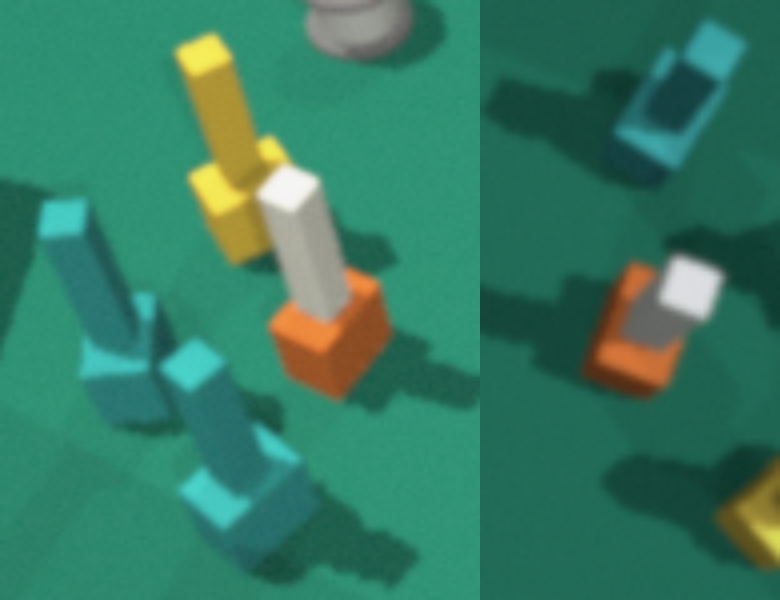

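The crop shows the orange head with the white handle: orange head at crop (330,335), handle top at (290,187). Turquoise and yellow are ruled out. I'll swing the arm towards it on an arc and refine the poses on the way.

Emit:
drive_tool(motion=[[[3.0,0.1,0],[0,0,2.7],0.55],[[5.5,0.24,0],[0,0,5],0.55],[[5.5,0.24,0],[0,0,5],0.55],[[5.5,0.24,0],[0,0,5],0.55],[[5.5,0.24,0],[0,0,5],0.55],[[5.5,0.24,0],[0,0,5],0.55],[[5.5,0.24,0],[0,0,5],0.55],[[5.5,0.24,0],[0,0,5],0.55],[[5.5,0.24,0],[0,0,5],0.55],[[5.5,0.24,0],[0,0,5],0.55],[[5.5,0.24,0],[0,0,5],0.55],[[5.5,0.24,0],[0,0,5],0.55]])

```text
t: 1.6
tcp_pos: [619.6, 101.5, 221.8]
tool_rot: [0.0, 0.765, -0.644, -0.0]
contact_force: [0.9, 0.0, 0.2]
opening: 0.549
grasp_force: 0.0
```

```bash
cat >> h.py <<'E'
from scipy.spatial.transform import Rotation as Ro
TC=np.array([529.8,70.0]);TA=np.radians(107.85)
TX=np.array([np.cos(TA),np.sin(TA)]);TY=np.array([-TX[1],TX[0]])
def totrack(p): p=np.atleast_2d(p)[:,:2]-TC; return np.c_[p@TX,p@TY]
def tool():
    o=arm.get_obs(); return o['tcp_pos'],Ro.from_quat(np.roll(o['tool_rot'],-1))
def to(target,yaw):  # shift (cm, tool axes) and turn (deg) to TCP target pointing down with tool y at yaw deg
    p,R=tool(); y=np.array([np.cos(np.radians(yaw)),np.sin(np.radians(yaw)),0]); z=np.array([0,0,-1.])
    G=Ro.from_matrix(np.c_[np.cross(y,z),y,z])
    print('at',p.round(1),'yaw',np.degrees(np.arctan2(*R.as_matrix()[[1,0],1])).round(2))
    print('shift cm',(R.inv().apply(np.array(target)-p)/10).round(2),'turn',np.degrees((R.inv()*G).as_rotvec()).round(2))
E
python3 - <<'E'
from h import *
T=load('top');S=load('scene')
# gray box height
m=np.zeros((384,512),bool);m[130:240,440:510]=1
p=depthpts(T,m);print('box',p.min(0),np.percentile(p,99,axis=0))
for n,f,b in(('top',T,(155,230,150,200)),('scene',S,(180,260,310,370))):
    m=np.zeros((384,512),bool);m[b[0]:b[1],b[2]:b[3]]=1
    p=depthpts(f,m);t=totrack(p);k=p[:,2]>30;p=p[k];t=t[k]
    for nm,s in(('blue',t[:,1]<-8),('black',t[:,1]>8)):
        A=t[s];z=p[s,2];hi=z>z.max()-4
        A2=np.c_[2*A[:,0],2*z,np.ones(s.sum())];sol=np.linalg.lstsq(A2,A[:,0]**2+z**2,rcond=None)[0]
        print(n,nm,'y',np.percentile(A[:,1],[1,99]).round(1),'top x',np.median(A[hi,0]).round(1),'circle x,z,r',sol[:2],np.sqrt(sol[2]+sol[0]**2+sol[1]**2))
to([555.8,-303.3,222],159-360)
E
```

```text
box [ 463.68863205 -647.26970025   22.82931127] [ 673.15253098 -534.82315816  153.25088491]
top blue y [-55.2  -8.5] top x -64.7 circle x,z,r [-64.72907774  32.79137588] 16.133050034948717
top black y [ 8.5 56.5] top x -67.1 circle x,z,r [-67.92375489  33.75224054] 15.124674392506895
scene blue y [-56.1  -8.6] top x -67.0 circle x,z,r [-67.45114791  35.87505397] 13.312540160774487
scene black y [ 8.2 54.8] top x -68.3 circle x,z,r [-68.89113641  32.52799087] 15.948833101566445
at [619.6 101.5 221.8] yaw -170.2
shift cm [38.8  13.17  0.  ] turn [ 6.00e-02 -2.00e-02  3.08e+01]
```

Emit:
drive_tool(motion=[[[4.85,1.65,0],[0,0,0],0.55],[[4.85,1.65,0],[0,0,0],0.55],[[4.85,1.65,0],[0,0,0],0.55],[[4.85,1.65,0],[0,0,0],0.55],[[4.85,1.65,0],[0,0,0],0.55],[[4.85,1.65,0],[0,0,0],0.55],[[4.85,1.65,0],[0,0,0],0.55],[[4.85,1.62,0],[0,0,0],0.55],[[0,0,0],[0,0,10.3],0.55],[[0,0,0],[0,0,10.3],0.55],[[0,0,0],[0,0,10.2],0.55],[[0,0,0],[0,0,0],0.55]])

```text
t: 3.1
tcp_pos: [556.5, -301.6, 221.9]
tool_rot: [-0.0, -0.568, 0.823, 0.0]
contact_force: [1.1, 0.4, -0.2]
opening: 0.549
grasp_force: 0.0
```

```bash
python3 - <<'E'
from h import *
to([555.8,-303.3,75],159-360)
E
```

```text
at [ 556.5 -301.6  221.9] yaw 159.27
shift cm [ 1.800e-01 -1.000e-02  1.469e+01] turn [0.07 0.   0.27]
```

Emit:
drive_tool(motion=[[[0.18,0,2],[0,0,0.3],0.55],[[0,0,3],[0,0,0],0.55],[[0,0,3],[0,0,0],0.55],[[0,0,3],[0,0,0],0.55],[[0,0,2.2],[0,0,0],0.55],[[0,0,1.5],[0,0,0],0.55],[[0,0,0],[0,0,0],0.55],[[0,0,0],[0,0,0],0.25],[[0,0,0],[0,0,0],0.1],[[0,0,0],[0,0,0],0.1],[[0,0,0],[0,0,0],0.1],[[0,0,0],[0,0,0],0.1]], force=30)

```text
t: 4.6
tcp_pos: [556.4, -303.5, 76.1]
tool_rot: [0.0, -0.566, 0.825, -0.0]
contact_force: [0.1, 0.6, 1.8]
opening: 0.229
grasp_force: 30.0
```

Emit:
drive_tool(motion=[[[0,0,-0.5],[0,0,0],0.1],[[0,0,-1.5],[0,0,0],0.1],[[0,0,-2.5],[0,0,0],0.1],[[0,0,-2.5],[0,0,0],0.1],[[0,0,-1],[0,0,0],0.1],[[0,0,0],[0,0,0],0.1]])

```text
t: 5.35
tcp_pos: [556.4, -303.4, 156.4]
tool_rot: [0.001, -0.565, 0.825, -0.001]
contact_force: [0.5, 0.1, -1.7]
opening: 0.231
grasp_force: 30.0
```

```bash
python3 - <<'E'
from h import *
f=grab('scene'); cv2.imwrite('pics/s1.png',f['image'][:,:,::-1])
for x in(-118,):
    w=TC+x*TX-31*TY; print(w); to([*w,150],159.5+38.5-360)
E
```

```text
[595.4778073  -32.81743835]
at [ 555.8 -303.2  155.2] yaw 158.85
shift cm [-26.64   6.05   0.54] turn [ 3.000e-02  3.000e-02 -3.915e+01]
```

View pics/s1.png

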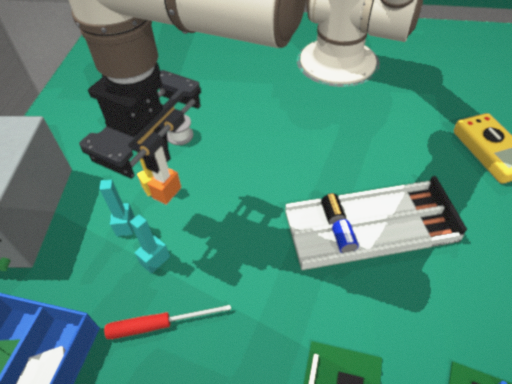

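The paddle is in the gripper at (160,185), hanging upright, and the look-alikes and track are undisturbed. Next I carry it to above the lane behind the blue capacitor.

Emit:
drive_tool(motion=[[[-1.64,0.25,0.5],[0,0,0],0.1],[[-3.5,0.8,0],[0,0,0],0.1],[[-4.0,0.9,0],[0,0,0],0.1],[[-4.0,0.9,0],[0,0,0],0.1],[[-4.0,0.9,0],[0,0,0],0.1],[[-4.0,0.9,0],[0,0,0],0.1],[[-3.5,0.9,0],[0,0,0],0.1],[[-2.0,0.5,0],[0,0,-7],0.1],[[0,0,0],[0,0,-10],0.1],[[0,0,0],[0,0,-10],0.1],[[0,0,0],[0,0,-9],0.1],[[0,0,0],[0,0,-3],0.1]])

```text
t: 6.9
tcp_pos: [594.8, -32.1, 149.0]
tool_rot: [0.001, 0.809, -0.588, -0.001]
contact_force: [-0.1, 0.2, -1.6]
opening: 0.226
grasp_force: 30.0
```

```bash
python3 - <<'E'
from h import *
f=grab('scene'); t=grab('top')
cv2.imwrite('pics/s2.png',np.hstack([cv2.resize(f['image'][110:290,230:470],(480,360)),cv2.resize(t['image'][130:280,80:280],(320,240),dst=None) if 0 else cv2.resize(t['image'][100:280,80:240],(320,360))])[:,:,::-1])
w=TC-118*TX-31*TY; to([*w,150],197.85-360)
for n,F in(('s',f),('t',t)):
    h=cv2.cvtColor(F['image'],cv2.COLOR_RGB2HSV).astype(int); m=(h[...,0]<14)&(h[...,1]>150)&(h[...,2]>90)
    p=depthpts(F,m); q=totrack(p); k=(abs(q[:,0]+118)<40)&(abs(q[:,1]+31)<45)&(p[:,2]>40)
    print(n,k.sum(),np.percentile(np.c_[q[k],p[k,2]],[1,50,99],axis=0).round(1).tolist()if k.any() else '')
E
```

```text
at [594.9 -32.3 149.2] yaw -162.11
shift cm [ 0.06 -0.04 -0.08] turn [0.14 0.03 0.04]
s 348 [[-134.3, -53.5, 78.9], [-125.7, -51.8, 100.2], [-105.6, -13.5, 116.7]]
t 113 [[-132.5, -14.0, 85.5], [-118.4, -7.9, 114.2], [-104.8, 12.0, 226.9]]
```

View pics/s2.png

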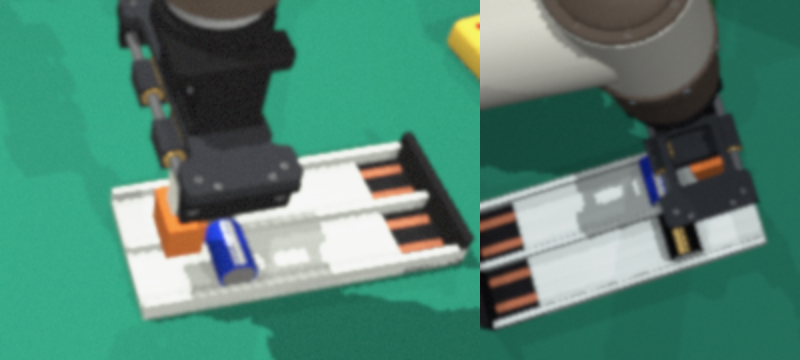

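The crop shows the orange head (175,220 in the crop) above the lane behind the blue capacitor (230,250). It measures about centred at y -31, x -119. Lowering it to about 4 mm over the lane floor.

Emit:
drive_tool(motion=[[[0.05,0,1],[0,0,0],0.1],[[0,0,1.5],[0,0,0],0.1],[[0,0,1.2],[0,0,0],0.1],[[0,0,1],[0,0,0],0.1],[[0,0,0.6],[0,0,0],0.1],[[0,0,0.35],[0,0,0],0.1],[[0,0,0],[0,0,0],0.1]])

```text
t: 7.88
tcp_pos: [596.0, -33.6, 94.0]
tool_rot: [-0.0, 0.808, -0.589, 0.0]
contact_force: [0.7, 0.5, -0.7]
opening: 0.228
grasp_force: 30.0
```

```bash
cat >> h.py <<'E'
def blue():
    for n in('scene','top'):
        F=grab(n);h=cv2.cvtColor(F['image'],cv2.COLOR_RGB2HSV).astype(int); m=(h[...,0]>105)&(h[...,0]<130)&(h[...,1]>130)&(h[...,2]>50)
        p=depthpts(F,m);q=totrack(p);k=(abs(q[:,0])<145)&(q[:,1]<0)&(q[:,1]>-62)&(p[:,2]<70)
        q=np.c_[q[k],p[k,2]]; print(n,'blue',k.sum(),np.percentile(q,[2,50,98],axis=0).round(1).tolist() if k.any() else '')
    p,_=tool();print('tcp in track',totrack(p).round(1),p.round(1))
E
python3 - <<'E'
from h import *
blue()
w=TC+60*TX-31*TY; to([*w,92],197.85-360)
E
```

```text
scene blue 73 [[-83.3, -55.8, 33.1], [-77.7, -52.4, 42.4], [-52.9, -43.2, 47.0]]
top blue 95 [[-72.7, -52.8, 39.1], [-54.7, -27.5, 44.8], [-49.9, -7.2, 49.6]]
tcp in track [[-118.9  -31.5]] [596.2 -33.6  94.5]
at [596.2 -33.6  94.5] yaw -162.13
shift cm [-17.89   0.04   0.24] turn [-0.05 -0.01  0.02]
```

Emit:
drive_tool(motion=[[[-0.2,0,0.1],[0,0,0],0.1],[[-0.4,0,0],[0,0,0],0.1],[[-0.4,0,0],[0,0,0],0.1],[[-0.3,0,0],[0,0,0],0.1],[[-0.15,0,0],[0,0,0],0.1],[[-0.1,0,0],[0,0,0],0.1],[[-0.1,0,0],[0,0,0],0.1],[[-0.1,0,0],[0,0,0],0.1],[[-0.15,0,0],[0,0,0],0.1],[[-0.2,0,0],[0,0,0],0.1],[[-0.2,0,0],[0,0,0],0.1],[[-0.2,0,0],[0,0,0],0.1]])

```text
t: 9.48
tcp_pos: [588.2, -9.6, 93.1]
tool_rot: [-0.0, 0.808, -0.589, 0.0]
contact_force: [0.9, -0.5, -1.6]
opening: 0.227
grasp_force: 30.0
```

```bash
python3 - <<'E'
from h import *
blue()
E
```

```text
scene blue 59 [[-78.2, -55.7, 32.3], [-70.6, -53.6, 44.1], [-49.1, -47.9, 48.5]]
top blue 39 [[-75.5, -16.1, 35.9], [-68.9, -10.9, 45.0], [-60.2, -6.6, 50.9]]
tcp in track [[-93.6 -31.2]] [588.2  -9.6  93.1]
```

Emit:
drive_tool(motion=[[[-0.15,0,0],[0,0,0],0.1],[[-0.2,0,0],[0,0,0],0.1],[[-0.25,0,0],[0,0,0],0.1],[[-0.25,0,0],[0,0,0],0.1],[[-0.25,0,0],[0,0,0],0.1],[[-0.25,0,0],[0,0,0],0.1],[[-0.25,0,0],[0,0,0],0.1],[[-0.25,0,0],[0,0,0],0.1],[[-0.25,0,0],[0,0,0],0.1],[[-0.25,0,0],[0,0,0],0.1],[[-0.25,0,0],[0,0,0],0.1],[[-0.25,0,0],[0,0,0],0.1]])

```text
t: 11.08
tcp_pos: [579.5, 17.5, 93.1]
tool_rot: [-0.0, 0.808, -0.589, 0.0]
contact_force: [-0.0, 1.2, -1.5]
opening: 0.23
grasp_force: 30.0
```

```bash
python3 - <<'E'
from h import *
blue()
f=load('scene');t=load('top')
cv2.imwrite('pics/s3.png',np.hstack([cv2.resize(f['image'][150:290,270:470],(500,350)),cv2.resize(t['image'][140:280,60:180],(300,350))])[:,:,::-1])
w=TC+60*TX-31*TY; to([*w,92],197.85-360)
E
```

```text
scene blue 69 [[-47.4, -55.8, 40.5], [-36.8, -52.9, 46.1], [-21.6, -47.6, 49.3]]
top blue 48 [[-45.1, -16.1, 39.4], [-36.2, -10.9, 46.2], [-25.9, -6.6, 50.2]]
tcp in track [[-65.1 -31.2]] [579.4  17.6  93.1]
at [579.4  17.6  93.1] yaw -162.12
shift cm [-1.251e+01  1.000e-02  1.100e-01] turn [-0.    0.    0.03]
```

View pics/s3.png

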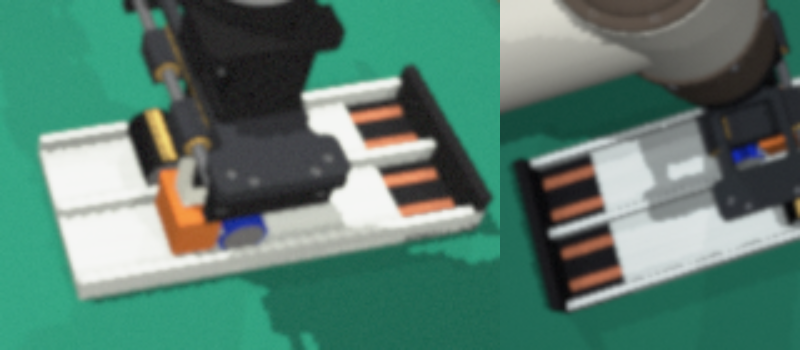

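The blue capacitor (240,230 in the crop) rolls squarely just ahead of the paddle, and the black one (155,140) is untouched. Continuing.

Emit:
drive_tool(motion=[[[-0.2,0,0],[0,0,0],0.1],[[-0.25,0,0],[0,0,0],0.1],[[-0.25,0,0],[0,0,0],0.1],[[-0.25,0,0],[0,0,0],0.1],[[-0.25,0,0],[0,0,0],0.1],[[-0.25,0,0],[0,0,0],0.1],[[-0.25,0,0],[0,0,0],0.1],[[-0.25,0,0],[0,0,0],0.1],[[-0.25,0,0],[0,0,0],0.1],[[-0.25,0,0],[0,0,0],0.1],[[-0.25,0,0],[0,0,0],0.1],[[-0.25,0,0],[0,0,0],0.1]])

```text
t: 12.68
tcp_pos: [570.4, 45.6, 93.1]
tool_rot: [-0.0, 0.808, -0.589, -0.0]
contact_force: [0.6, 0.1, -2.0]
opening: 0.229
grasp_force: 30.0
```

Emit:
drive_tool(motion=[[[-0.25,0,0],[0,0,0],0.1],[[-0.25,0,0],[0,0,0],0.1],[[-0.25,0,0],[0,0,0],0.1],[[-0.25,0,0],[0,0,0],0.1],[[-0.25,0,0],[0,0,0],0.1],[[-0.25,0,0],[0,0,0],0.1],[[-0.25,0,0],[0,0,0],0.1],[[-0.25,0,0],[0,0,0],0.1],[[-0.25,0,0],[0,0,0],0.1],[[-0.25,0,0],[0,0,0],0.1],[[-0.25,0,0],[0,0,0],0.1],[[-0.25,0,0],[0,0,0],0.1]])

```text
t: 14.18
tcp_pos: [561.2, 74.2, 93.1]
tool_rot: [-0.0, 0.808, -0.589, 0.0]
contact_force: [0.4, -0.1, -1.8]
opening: 0.232
grasp_force: 30.0
```

Emit:
drive_tool(motion=[[[-0.25,0,0],[0,0,0],0.1],[[-0.25,0,0],[0,0,0],0.1],[[-0.25,0,0],[0,0,0],0.1],[[-0.25,0,0],[0,0,0],0.1],[[-0.25,0,0],[0,0,0],0.1],[[-0.25,0,0],[0,0,0],0.1],[[-0.25,0,0],[0,0,0],0.1],[[-0.25,0,0],[0,0,0],0.1],[[-0.25,0,0],[0,0,0],0.1],[[-0.25,0,0],[0,0,0],0.1],[[-0.25,0,0],[0,0,0],0.1],[[-0.25,0,0],[0,0,0],0.1]])

```text
t: 15.68
tcp_pos: [552.0, 102.7, 93.1]
tool_rot: [0.0, 0.808, -0.589, -0.0]
contact_force: [1.0, -0.5, -1.3]
opening: 0.228
grasp_force: 30.0
```

```bash
python3 - <<'E'
from h import *
blue()
w=TC+62*TX-31*TY; to([*w,93],197.85-360)
E
```

```text
scene blue 125 [[39.8, -55.8, 31.3], [49.1, -48.0, 46.7], [60.5, -20.9, 49.9]]
top blue 49 [[43.0, -15.8, 38.1], [51.5, -11.1, 45.8], [62.4, -6.7, 49.3]]
tcp in track [[ 24.4 -31.2]] [552.  102.8  93.1]
at [552.  102.8  93.1] yaw -162.12
shift cm [-3.76  0.02  0.01] turn [-0.    0.    0.03]
```

Emit:
drive_tool(motion=[[[-0.2,0,0],[0,0,0],0.1],[[-0.25,0,0],[0,0,0],0.1],[[-0.25,0,0],[0,0,0],0.1],[[-0.25,0,0],[0,0,0],0.1],[[-0.25,0,0],[0,0,0],0.1],[[-0.25,0,0],[0,0,0],0.1],[[-0.25,0,0],[0,0,0],0.1],[[-0.25,0,0],[0,0,0],0.1],[[-0.25,0,0],[0,0,0],0.1],[[-0.25,0,0],[0,0,0],0.1],[[-0.25,0,0],[0,0,0],0.1],[[-0.2,0,0],[0,0,0],0.1]])

```text
t: 17.27
tcp_pos: [543.1, 130.3, 93.1]
tool_rot: [-0.0, 0.808, -0.589, 0.0]
contact_force: [0.3, 0.0, -2.1]
opening: 0.226
grasp_force: 30.0
```

Emit:
drive_tool(motion=[[[-0.12,0,0],[0,0,0],0.1],[[-0.12,0,0],[0,0,0],0.1],[[-0.12,0,0],[0,0,0],0.1],[[-0.12,0,0],[0,0,0],0.1],[[-0.12,0,0],[0,0,0],0.1],[[-0.12,0,0],[0,0,0],0.1],[[-0.1,0,0],[0,0,0],0.1],[[0,0,0],[0,0,0],0.1],[[0,0,0],[0,0,0],0.1]])

```text
t: 18.4
tcp_pos: [540.6, 137.9, 93.0]
tool_rot: [0.0, 0.808, -0.589, -0.0]
contact_force: [0.3, 0.5, -0.5]
opening: 0.229
grasp_force: 30.0
```

```bash
python3 - <<'E'
from h import *
blue()
E
```

```text
scene blue 242 [[101.7, -56.0, 24.2], [106.3, -45.5, 36.2], [132.5, -10.4, 44.3]]
top blue 75 [[103.5, -19.0, 22.7], [112.1, -12.3, 39.9], [126.9, -7.1, 45.5]]
tcp in track [[ 61.3 -31.2]] [540.7 137.9  93. ]
```

The capacitor has dropped into the pocket (top at z ≈ 44, x ≈ 115). Backing the paddle off and lifting it.

Emit:
drive_tool(motion=[[[0.3,0,0],[0,0,0],0.1],[[0.6,0,0],[0,0,0],0.1],[[0.8,0,0],[0,0,0],0.1],[[0.4,0,0],[0,0,0],0.1],[[0,0,-1],[0,0,0],0.1],[[0,0,-2],[0,0,0],0.1],[[0,0,-2.5],[0,0,0],0.1],[[0,0,-2],[0,0,0],0.1],[[0,0,-0.5],[0,0,0],0.1],[[0,0,0],[0,0,0],0.1]])

```text
t: 19.75
tcp_pos: [546.9, 118.0, 173.2]
tool_rot: [-0.0, 0.808, -0.589, -0.0]
contact_force: [-0.3, 0.2, -1.8]
opening: 0.227
grasp_force: 30.0
```

```bash
python3 - <<'E'
from h import *
blue()
f=load('scene');t=load('top')
cv2.imwrite('pics/s4.png',np.hstack([cv2.resize(f['image'][150:290,270:470],(500,350)),cv2.resize(t['image'][140:280,60:180],(300,350))])[:,:,::-1])
to([560,-190,173],197.85-360)
m=np.zeros((384,512),bool);m[160:225,245:300]=1
p=depthpts(t,m);print('bench spot',p.min(0),p.max(0))
E
```

```text
scene blue 476 [[102.4, -56.0, 25.8], [112.2, -33.7, 40.4], [131.1, -8.4, 44.7]]
top blue 142 [[103.7, -40.7, 24.0], [115.4, -31.7, 40.7], [133.5, -23.0, 44.5]]
tcp in track [[ 40.4 -30.5]] [546.4 117.8 172.2]
at [546.4 117.8 172.2] yaw -162.14
shift cm [29.71  8.15 -0.07] turn [0.1  0.   0.01]
bench spot [ 508.77099205 -261.55125236   -6.07703584] [ 653.61185487 -141.03673899    6.35010192]
```

View pics/s4.png

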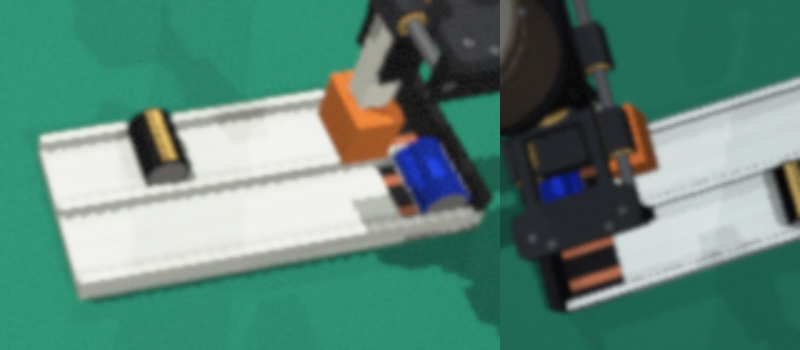

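The blue capacitor (435,175 in the crop) lies in the pocket and the black one (160,145) has not moved. The bench spot around (560,-190) is flat and empty, so I carry the paddle there.

Emit:
drive_tool(motion=[[[1.5,0.4,0],[0,0,0],0.1],[[3,0.8,0],[0,0,0],0.1],[[4,1.1,0],[0,0,0],0.1],[[4,1.1,0],[0,0,0],0.1],[[4,1.1,0],[0,0,0],0.1],[[4,1.1,0],[0,0,0],0.1],[[4,1.1,0],[0,0,0],0.1],[[3,0.9,0],[0,0,0],0.1],[[1.7,0.4,0],[0,0,0],0.1],[[0.5,0.15,0],[0,0,0],0.1],[[0,0,0],[0,0,0],0.1]])

```text
t: 21.22
tcp_pos: [560.5, -189.4, 172.8]
tool_rot: [0.0, 0.808, -0.589, -0.0]
contact_force: [0.2, 0.0, -1.0]
opening: 0.231
grasp_force: 30.0
```

Emit:
drive_tool(motion=[[[0,0,1.5],[0,0,0],0.1],[[0,0,2],[0,0,0],0.1],[[0,0,2],[0,0,0],0.1],[[0,0,1.5],[0,0,0],0.1],[[0,0,1],[0,0,0],0.1],[[0,0,0.5],[0,0,0],0.1],[[0,0,0.3],[0,0,0],0.1],[[0,0,0.2],[0,0,0],0.1],[[0,0,0],[0,0,0],0.1],[[0,0,0],[0,0,0],0.1]])

```text
t: 22.48
tcp_pos: [560.8, -189.8, 83.4]
tool_rot: [-0.0, 0.808, -0.589, 0.0]
contact_force: [0.3, 0.6, -0.5]
opening: 0.226
grasp_force: 30.0
```

Emit:
drive_tool(motion=[[[0,0,0.25],[0,0,0],0.1],[[0,0,0.2],[0,0,0],0.1],[[0,0,0.1],[0,0,0],0.1],[[0,0,0.08],[0,0,0],0.1],[[0,0,0.06],[0,0,0],0.1],[[0,0,0],[0,0,0],0.1],[[0,0,0],[0,0,0],0.1]])

```text
t: 23.35
tcp_pos: [560.7, -189.7, 76.2]
tool_rot: [-0.0, 0.808, -0.589, 0.0]
contact_force: [1.0, 0.0, -1.5]
opening: 0.232
grasp_force: 30.0
```

Emit:
drive_tool(motion=[[[0,0,0.05],[0,0,0],0.1],[[0,0,0],[0,0,0],0.1],[[0,0,0],[0,0,0],0.1]])

```text
t: 23.72
tcp_pos: [560.7, -189.8, 76.1]
tool_rot: [-0.0, 0.808, -0.589, 0.0]
contact_force: [-0.8, 0.9, 2.4]
opening: 0.223
grasp_force: 30.0
```

Emit:
drive_tool(motion=[[[0,0,0.05],[0,0,0],0.1],[[0,0,0],[0,0,0],0.1],[[0,0,0],[0,0,0],0.1]])

```text
t: 24.1
tcp_pos: [560.7, -189.7, 76.0]
tool_rot: [0.0, 0.808, -0.589, 0.0]
contact_force: [-2.0, 1.4, 5.3]
opening: 0.225
grasp_force: 30.0
```

Contact with the bench is confirmed at +5 N. Releasing and retreating.

Emit:
drive_tool(motion=[[[0,0,0],[0,0,0],0.3],[[0,0,0],[0,0,0],0.4],[[0,0,0],[0,0,0],0.55],[[0,0,0],[0,0,0],0.55],[[0,0,-0.5],[0,0,0],0.55],[[0,0,-2],[0,0,0],0.55],[[0,0,-3],[0,0,0],0.55],[[0,0,-4],[0,0,0],0.55],[[0,0,-4],[0,0,0],0.55],[[0,0,-2],[0,0,0],0.55],[[0,0,0],[0,0,0],0.55]])

```text
t: 25.48
tcp_pos: [561.5, -189.8, 232.4]
tool_rot: [-0.001, 0.808, -0.589, 0.002]
contact_force: [0.4, -0.2, -1.1]
opening: 0.551
grasp_force: 0.0
```

Emit:
drive_tool(motion=[[[0,3,0],[0,0,0],0.55],[[0,4,0],[0,0,0],0.55],[[0,4,0],[0,0,0],0.55],[[0,3,0],[0,0,0],0.55],[[0,0,0],[0,0,0],0.55],[[0,0,0],[0,0,0],0.55]])

```text
t: 26.22
tcp_pos: [427.6, -232.6, 229.6]
tool_rot: [0.0, 0.808, -0.589, -0.0]
contact_force: [-0.1, 0.9, 0.3]
opening: 0.547
grasp_force: 0.0
```

```bash
python3 - <<'E'
from h import *
blue()
cv2.imwrite('pics/s5.png',load('scene')['image'][:,:,::-1])
E
```

```text
scene blue 483 [[102.2, -55.4, 25.4], [112.1, -33.7, 40.3], [132.1, -9.0, 44.4]]
top blue 382 [[103.7, -54.3, 24.8], [115.5, -30.6, 40.7], [131.4, -7.5, 45.3]]
tcp in track [[-256.7  189.5]] [ 428.1 -232.4  229.6]
```

View pics/s5.png

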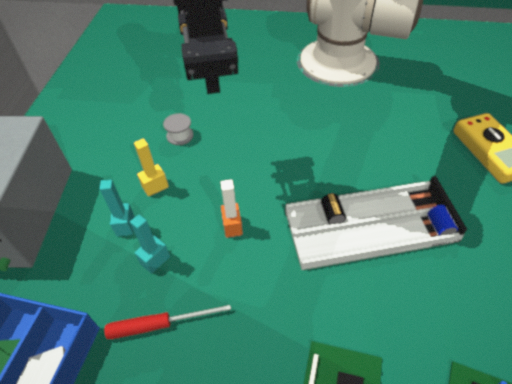

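The paddle stands upright on the bench (231,210), the blue capacitor is in the pocket (443,220), the black one is in place (333,208), and the gripper is clear of everything.

```bash
python3 -c "
from rig import arm
print(arm.sign_off())"
```

```text
the job is handed in; nothing more can be done
None
```

The job is handed in at about 26 s of the 51 s allowed: the blue capacitor is in the test pocket, the black one is where it lay, and the paddle is released, standing upright on the bench off the track.

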